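# Hang a pipe bush on its bar in the stock rack

## Task

Take the carrying bar by its orange grip, thread it through the black bush lying in the wooden cradle and lift the bush out on the bar, without the gripper touching the bush. Lay the bar with the bush on it into both notches of the yellow rack, tip towards the end stop, and slide it along until its tip presses the red spring plunger in with roughly 8 N for about half a second, gently and without forcing anything. Then let go, leaving the bush hanging on the bar between the two posts and everything else on the bench where it was.

Things in the scene. Friction and masses are not known exactly. Their poses are not given: they have to be found in the camera images.
- bar: Loose carrying bar, 0.13 kg, lying level on the blue rest, axis 45 mm above the bench. Origin on its axis at the middle of the orange grip block (60 mm along the bar, 20 wide, 26 high; grasp here from above); +x along the axis to the tip at x = 245 mm, z up. Dark collar (34 mm diameter) at x = 30 to 36; beyond it a bare aluminium rod, 14 mm diameter, round nose.
- bar_tip (a point): The very end of the bar's round nose, on its axis, 245 mm from the bar's origin.
- rest: Fixed blue rest: base 190 x 56 x 12 mm with two small vee posts (tops 48 mm above the bench). Origin on the bench under its middle; +x is the bar's direction; the bar's origin starts at x = -125 mm in this frame.
- bush: Loose black eight-sided plastic pipe bush, 0.07 to 0.13 kg, lying on its side in the cradle: 50 mm long, 56 mm across the flats, a 20 mm bore right through it. Origin at its middle on the bore's axis; x along the bore, the same way as the cradle's +x. Bore axis 75 mm above the bench in the cradle.
- cradle: Fixed wooden vee cradle, 90 x 90 mm, vee sides 67 mm above the bench. Origin on the bench under its middle; +x along the vee. A red lip (58 mm high, at x = 30 to 38 mm, below the bore) stands behind the bush's far end: thread the bar in from the -x end towards +x, above the lip, then lift straight up.
- rack: Fixed hanging rack: dark base, two yellow posts with open 90-degree vee notches at x = -65 and +65 mm (12 mm thick, mouth 42 mm wide, tops 101 mm above the bench). Origin on the bench midway between them; +x points to the end stop. A bar lying in both notches has its axis 90 mm above the bench, tip towards +x, collar and grip outside the -x post.
- stop: Dark block fixed to the rack, 44 mm wide, 114 high; origin on the bench at rack x = 170 mm, axes as the rack's. From its -x side, on a hung bar's axis, sticks a plunger with a red 26 mm disc, spring 1.2 N/mm over 12 mm, then rigid. How far it sticks out varies and is not measured: disc face anywhere at rack x = 90 to 120 mm; find it by feel.
- elbow: Bystander: black pipe elbow lying on the bench, arms 60 mm, 48 mm thick; origin on the bench under its bend.
- coupling: Bystander: grey pipe sleeve standing on end, 60 mm diameter, 55 mm high; origin under its middle.
- cement_can: Bystander: blue can, 72 mm diameter, 85 mm high; origin under its middle.
- primer_jar: Bystander: jar with orange band, 60 mm diameter, 75 mm high; origin under its middle.
- wrench: Bystander: steel wrench lying flat, 200 mm long; origin under its middle.
- screwdriver: Bystander: screwdriver lying flat, 200 mm long; origin under its middle.
- tape_measure: Bystander: yellow tape measure, 70 x 34 mm, 62 mm high; origin under its middle.
Mind the look-alikes: they are no part of the job. Leave any purple look-alike of the bush alone. What is shaped like the cradle but green is not meant.

How it is judged:
By the outcome, as a careful person would: the job done as asked, in the order asked, and still so for the second after the job is handed in, with the robot touching nothing.
It also fails if it takes over 72 s, if anything falls off the work surface, if the arm or the gripper's body presses on something with over 40 N, if the wrist force passes 120 N, or if a joint passes its speed limit or range.

## Robot

A 6-joint arm with a two-finger parallel gripper is mounted at the origin on the work surface. World frame = base frame: x ahead of the robot, y to its left, z up, the work surface at z = 0. Lengths are in mm, angles in rad, forces in N, time in s.
With the tool pointing down it reaches from about 400 to 825 mm from the base axis. Payload 7 kg.
Tool frame: the origin (TCP) lies at the centre of the arm's flange, where the gripper is bolted on; the fingertips stand 178 mm ahead of it and the grasp point (between the pads) lies 159 mm ahead of it; z points along the fingers, y is the line along which they close (so a half turn about z gives the same grasp; the last joint's range is limited). The gripper opens to 88 mm and grips with 3 to 60 N. Pads are 19 mm wide; open, the fingers measure 130 mm over their backs; the gripper's body (78 mm by 193 mm) begins 47 mm behind the grasp point.
Start: joints at [1.619, 0.359, 0.012, 0, -1.224, -0.288], TCP at [160.329, 655.661, 404.661] pointing down, gripper open.
Joint ranges: [-3.07, 3.07], [-1.43, 2.12], [-1.02, 1.25], [-3.03, 1.67], [-3.05, -0], [-3.03, 3.03]. Speed limits (rad/s): [2.39, 2.39, 3.01, 3.14, 3.14, 3.14].

## Interface

Orientations are given as a 3x3 rotation matrix whose columns are the frame's x, y, z axes.
In Python, from rig import r gives the robot as it stands.
- The arm moves only by the shell command python3 -m inch 'ROWS' [FORCE]. ROWS is JSON, a list of rows, each a list of 3 entries, a list of its own where there are three numbers: the shift along the tool's x, y, z in mm, then the turn, a rotation vector about the tool's x, y, z in rad, then the finger opening in mm, from 0 to 87.6. A call has 1 to 8 rows; each row shifts and turns the commanded pose from where the row before left it, along the tool's axes as they then stand; what a row does not reach is not made up. A row lasts 1/12 s, in which the tool goes at most 41.7 mm and 7.16 degrees, less where a joint would pass 70% of its speed; a pose out of reach is approached as far as the arm can. A call with a gripper value outside its range is refused whole. The fingers move at their own pace and stop on an object; FORCE is the grip in N (left out, the last holds). Time passes only in rows, so rows that do not move let the fingers close. It gives the time, the measured TCP pose, the force, the opening and the grip force at its end, in the units of the state.
- r.state(): the state, without advancing time (a new reading comes with each control period).
- r.grab_frame(name): name is "scene" or "top" or "wrist"; returns a dict with "img" (384x512x3 uint8, blue, green, red), "z_map" (384x512 float32, mm along the optical axis (not along the pixel's ray), 0 where there is no reading), "K" (3x3 intrinsics, pixels), "T" (4x4, takes a point from camera to world coordinates). Camera axes: x right, y down, z forward; pixel columns grow to the right and rows downward; lengths in mm; the calibration is good to about 2 mm. A picture is of the moment at which its call begins.
- r.hand_in(): hands the job in; it is judged then, once.
The state is a dict: "time": time; "qpos": joint angles; "dq": joint speeds; "joint_efforts": joint torques, N m; "eef_pos": TCP position; "tool_rot": TCP orientation; "force": force on the tool from outside, world axes, zero at the start; "ft_torque": the same for the moment, N m; "grip_width": finger opening in mm; "gripper_force": force on a finger pad.
Only numpy, scipy, OpenCV 4.12 (cv2) and the standard library are available. Lean on these libraries where they do the work, as an engineer would, in place of code of your own. Each camera call takes 0.05 s, during which the arm holds its last target. There are 200 camera calls.

## Working session

There is one attempt and no reset: what is moved stays moved. The work goes in short steps, Python scripts to look and compute and a shell command to move; the robot and the scene stay as the last step left them, time stands still between calls to the robot, and variables do not carry over. Pictures are saved under pics/ and viewed, at most 12 in all, crops included, and the job is handed in when it is done.

```bash
ls; mkdir -p pics; python3 - <<'E'
from rig import r
import cv2,numpy as np
s=r.state(); print({k:np.round(v,3).tolist() for k,v in s.items()})
for n in("scene","top"):
    f=r.grab_frame(n); cv2.imwrite(f"pics/{n}0.png",cv2.resize(f["img"],(800,600),interpolation=cv2.INTER_CUBIC)); np.savez(f"{n}0.npz",**f)
    print(n,np.round(f["K"],1).tolist(),np.round(f["T"],3).tolist())
E
```

```text
pics
{'time': 0.0, 'qpos': [1.619, 0.359, 0.011, -0.0, -1.224, -0.288], 'dq': [0.0, 0.0, -0.001, 0.001, 0.001, -0.0], 'joint_efforts': [0.0, -58.272, 29.306, 6.997, 0.007, -0.0], 'eef_pos': [160.234, 655.49, 403.701], 'tool_rot': [[0.971, -0.238, -0.0], [-0.238, -0.971, -0.002], [0.0, 0.002, -1.0]], 'force': [0.058, 0.093, 0.142], 'ft_torque': [0.007, -0.048, 0.015], 'gripper_force': 0.0, 'grip_width': 87.438}
scene [[400.5, 0.0, 254.0], [0.0, 400.5, 185.8], [0.0, 0.0, 1.0]] [[0.071, 0.569, -0.819, 1477.658], [0.997, -0.042, 0.058, -49.484], [-0.001, -0.821, -0.57, 739.365], [0.0, 0.0, 0.0, 1.0]]
top [[392.5, 0.0, 253.9], [0.0, 392.5, 194.6], [0.0, 0.0, 1.0]] [[-0.021, -0.994, 0.109, 385.559], [-0.999, 0.024, 0.025, -9.655], [-0.028, -0.108, -0.994, 1242.835], [0.0, 0.0, 0.0, 1.0]]
```

View pics/top0.png

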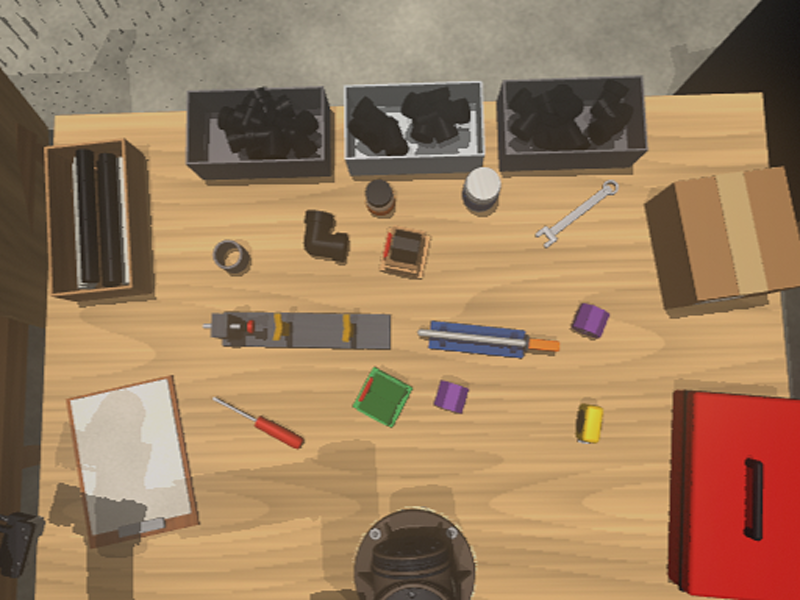

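View pics/scene0.png

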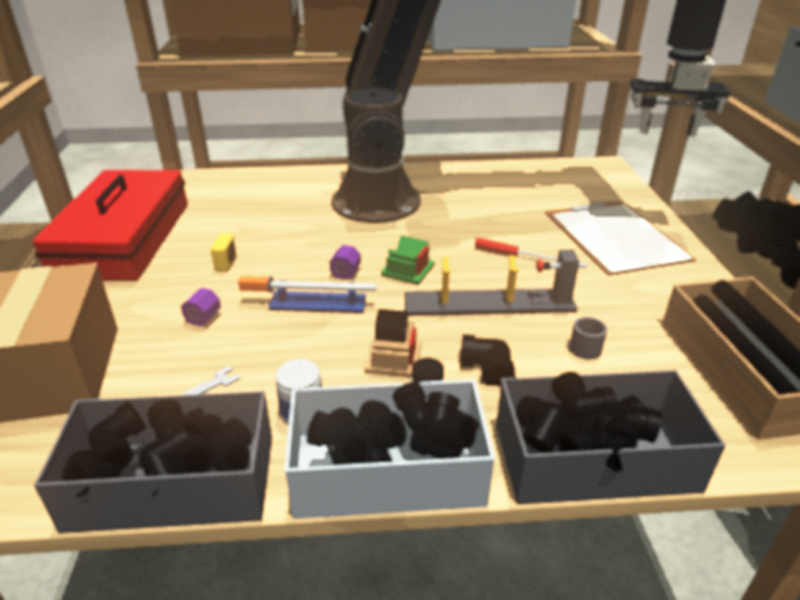

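The top view (800x600) shows these look-alikes for the bush:
- **Black block:** (405,247), in the wooden cradle, with the red lip on its left at (389,245). This is the bush I want.
- **Purple blocks:** (590,320) and (451,397).
- **Black elbow:** (327,237).
- **Green cradle:** (383,397), a decoy.

The bar runs from the grip at (543,346) to the tip at (420,333). The rack posts are at (347,329) and (279,327), and the stop is at (235,328). All three +x axes point roughly along world +y.

```bash
cat > h.py <<'E'
import numpy as np,cv2
def cloud(f):
    z=f["z_map"];v,u=np.indices(z.shape);K=f["K"]
    p=np.stack([(u-K[0,2])/K[0,0]*z,(v-K[1,2])/K[1,1]*z,z],-1)
    w=p@f["T"][:3,:3].T+f["T"][:3,3]; w[z==0]=np.nan; return w
def ray(f,u,v,h):  # pixel -> world point on plane z=h
    d=f["T"][:3,:3]@np.linalg.inv(f["K"])@[u,v,1]; o=f["T"][:3,3]; return o+d*(h-o[2])/d[2]
def tri(a,b): # two (f,u,v)
    A=[];B=[]
    for f,u,v in(a,b):
        d=f["T"][:3,:3]@np.linalg.inv(f["K"])@[u,v,1];d/=np.linalg.norm(d);P=np.eye(3)-np.outer(d,d);A.append(P);B.append(P@f["T"][:3,3])
    return np.linalg.solve(A[0]+A[1],B[0]+B[1])
def proj(f,p):
    c=f["T"][:3,:3].T@(np.asarray(p)-f["T"][:3,3]);q=f["K"]@c;return q[:2]/q[2]
def seg(f,box,zr,bgr=None):
    w=cloud(f);u0,v0,u1,v1=box;m=np.zeros(w.shape[:2],bool);m[v0:v1,u0:u1]=1
    m&=(w[...,2]>zr[0])&(w[...,2]<zr[1])
    if bgr is not None:m&=bgr(f["img"].astype(int))
    return w[m]
E
python3 - <<'E'
from h import *
f=np.load("top0.npz");w=cloud(f);k=.64
for n,u,v in[("grip",543,346),("rodtip",424,334),("rodmid",480,340),("bush",405,247),("postA",347,329),("postB",279,327),("disc",250,327),("stop",232,328),("cradle lip",389,245),("bench",480,450),("purple",451,397),("can",482,175)]:
    print(n,w[int(v*k),int(u*k)].round(1))
r=seg(f,(262,200,362,232),(35,75));c=r.mean(0);d=np.linalg.svd((r-c)[:,:2])[2][0];print("bar",c,d,np.degrees(np.arctan2(d[1],d[0])),len(r))
t=(r-c)[:,:2]@d;print(t.min(),t.max())
g=seg(f,(130,195,255,230),(6,30));g=g[:,:2].astype(np.float32);print("rackbase",cv2.minAreaRect(g))
b=seg(f,(235,140,285,180),(85,125));print("bush",len(b),cv2.minAreaRect(b[:,:2].astype(np.float32)),b[:,2].mean())
E
```

```text
grip [ 429.1 -257.1   57.1]
rodtip [458.7 -30.2  52. ]
rodmid [ 443.9 -138.3   54.6]
bush [619.    1.8 101.7]
postA [469.1 115.5  81.8]
postB [475.1 246.7  82.6]
disc [474.8 295.3 102.8]
stop [476.3 333.4  93.9]
cradle lip [634.5  35.8  61.1]
bench [ 227.3 -136.2    1.2]
purple [334.6 -77.9  51.5]
can [ 760.8 -149.8   82.1]
bar [ 442.93447812 -164.60108738   51.64659324] [0.1291553  0.99162438] 82.57921707764618 542
-123.64586126786521 148.02101966113693
rackbase ((471.4530944824219, 215.5569305419922), (386.052734375, 106.24845886230469), 87.9690170288086)
bush 310 ((625.5328369140625, 2.2762088775634766), (50.3169059753418, 55.69865417480469), 75.3452377319336) 98.45235700972295
```

```bash
python3 -m inch '[[[0,0,0],[0,0,0.1216],87],[[0,0,0],[0,0,0.1216],87],[[0,0,0],[0,0,0.1216],87],[[0,0,0],[0,0,0.1216],87],[[0,0,0],[0,0,0.1216],87],[[0,0,0],[0,0,0.1216],87]]'
python3 -m inch '[[[0,0,0],[0,0,0.1216],87],[[0,0,0],[0,0,0.1216],87],[[0,0,0],[0,0,0.1216],87],[[0,0,0],[0,0,0.1216],87],[[0,0,0],[0,0,0.1216],87],[[0,0,0],[0,0,0.1216],87]]'
python3 -m inch '[[[31,-25,0],[0,0,0],87],[[31,-25,0],[0,0,0],87],[[31,-25,0],[0,0,0],87],[[31,-25,0],[0,0,0],87],[[31,-25,0],[0,0,0],87],[[31,-25,0],[0,0,0],87],[[31,-25,0],[0,0,0],87],[[31,-25,0],[0,0,0],87]]'
python3 -m inch '[[[31,-25,0],[0,0,0],87],[[31,-25,0],[0,0,0],87],[[31,-25,0],[0,0,0],87],[[31,-25,0],[0,0,0],87],[[31,-25,0],[0,0,0],87],[[0,0,0],[0,0,0],87],[[0,0,0],[0,0,0],87]]'
python3 - <<'E'
from rig import r
import cv2,numpy as np
s=r.state(); print({k:np.round(v,3).tolist() for k,v in s.items()})
f=r.grab_frame("wrist");np.savez("w1.npz",**f);cv2.imwrite("pics/w1.png",cv2.resize(f["img"],(800,600),interpolation=cv2.INTER_CUBIC))
R=s["tool_rot"];R=np.array(R)
print(f["K"].round(1).tolist(),f["T"].round(3).tolist(),"cam in tool",(R.T@(f["T"][:3,3]-s["eef_pos"])).round(1),(R.T@f["T"][:3,:3]).round(2).tolist())
E
```

```text
time: 0.6
eef_pos: [160.3, 655.6, 404.1]
tool_rot: [[0.561, -0.828, -0.0], [-0.828, -0.561, -0.001], [0.001, 0.001, -1.0]]
force: [-0.3, 0.4, -0.7]
grip_width: 87.1
gripper_force: 0.0
time: 1.1
eef_pos: [160.3, 655.5, 404.1]
tool_rot: [[-0.134, -0.991, -0.0], [-0.991, 0.134, -0.001], [0.001, 0.0, -1.0]]
force: [0.9, -0.2, 0.0]
grip_width: 87.5
gripper_force: 0.0
time: 1.77
eef_pos: [327.4, 382.1, 404.5]
tool_rot: [[-0.127, -0.992, -0.0], [-0.992, 0.127, -0.0], [0.0, 0.0, -1.0]]
force: [1.2, 1.1, -0.6]
grip_width: 87.0
gripper_force: 0.0
time: 2.35
eef_pos: [431.9, 212.4, 404.4]
tool_rot: [[-0.132, -0.991, -0.0], [-0.991, 0.132, -0.0], [0.0, 0.0, -1.0]]
force: [-0.3, 0.5, -0.5]
grip_width: 87.3
gripper_force: 0.0
{'time': 2.35, 'qpos': [0.867, 0.035, -0.4, -0.0, -1.136, -0.999], 'dq': [0.055, 0.004, 0.005, -0.002, 0.002, -0.022], 'joint_efforts': [-1.465, -31.365, 28.083, 6.83, -0.12, 0.361], 'eef_pos': [431.853, 212.412, 404.439], 'tool_rot': [[-0.132, -0.991, -0.0], [-0.991, 0.132, -0.0], [0.0, 0.0, -1.0]], 'force': [-0.261, 0.48, -0.457], 'ft_torque': [0.186, -0.027, 0.029], 'gripper_force': 0.0, 'grip_width': 87.288}
[[281.6, 0.0, 251.1], [0.0, 281.6, 188.8], [0.0, 0.0, 1.0]] [[-0.991, 0.128, 0.034, 423.884], [0.132, 0.959, 0.25, 144.243], [-0.001, 0.253, -0.968, 385.227], [0.0, 0.0, 0.0, 1.0]] cam in tool [68.6 -1.1 19.2] [[0.0, -0.97, -0.25], [1.0, 0.0, -0.0], [0.0, -0.25, 0.97]]
```

View pics/w1.png

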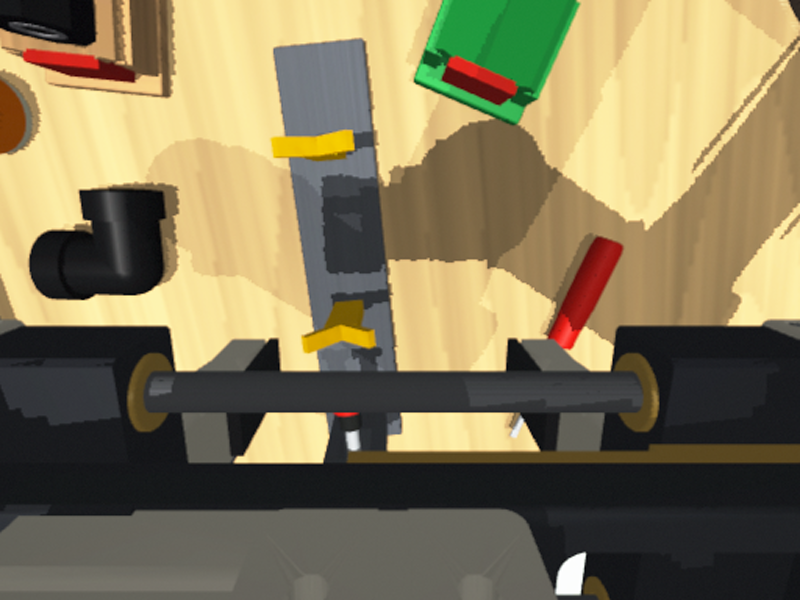

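The wrist view is over the rack. Its two yellow posts are at (315,147) and (340,335), with the red plunger disc at (347,412) and the green decoy cradle at (500,60). The bush and the wooden cradle's red lip are at upper left, around (60,40) and (80,62). Next I'll fit the rack.

```bash
cat > rack.py <<'E'
from h import *
yel=lambda i:(i[...,2]>120)&(i[...,1]>90)&(i[...,0]<60)&(i[...,2]-i[...,1]<90)
for n,bx in(("w1",[(170,80,230,110),(185,185,245,228)]),("top0",[(170,195,190,225),(212,195,232,225)])):
    f=np.load(n+".npz");P=[]
    for b in bx:
        p=seg(f,b,(60,125),yel); t=p[p[:,2]>np.percentile(p[:,2],60)]
        r=cv2.minAreaRect(p[:,:2].astype(np.float32)); P.append(np.array(r[0])); print(n,len(p),p.mean(0).round(1),np.round(r[0],1),np.round(r[1],1),round(r[2],1),"z",np.percentile(p[:,2],[1,50,99]).round(1))
    d=P[1]-P[0]; 
    if d[1]<0:d=-d
    print("yaw",np.degrees(np.arctan2(d[1],d[0])),np.linalg.norm(d),"mid",(P[0]+P[1])/2)
f=np.load("w1.npz")
g=seg(f,(170,25,260,275),(3,25),lambda i:(i.max(-1)-i.min(-1)<40)&(i.max(-1)<150)); 
print("base z",np.percentile(g[:,2],[5,50,95]))
# base side edges by y bins
Y=g[:,1];yb=np.arange(40,240,10);L=[];
for y in yb:
    s=g[(Y>y)&(Y<y+10)]
    if len(s)>20:L.append((y+5,*np.percentile(s[:,0],[1,99])))
L=np.array(L);print(L.round(1).tolist());print("edges",np.polyfit(L[:,0],L[:,1],1),np.polyfit(L[:,0],L[:,2],1))
E
python3 rack.py
```

```text
w1 694 [470.8 116.4  91.9] [470.2 115.9] [11.9 50.7] 87.8 z [ 63.8  93.1 102.5]
w1 503 [476.6 245.1  92.7] [475.8 245.6] [12.9 50.1] 87.9 z [ 80.4  93.6 102.1]
yaw 87.55175770934457 129.76273993651913 mid [472.99806213 180.73025131]
top0 68 [474.6 245.6  90.9] [474.2 246. ] [ 9.7 47.9] 85.6 z [ 74.7  91.4 104.3]
top0 61 [470.3 116.2  91.1] [469.7 116.7] [ 9.9 49.8] 87.2 z [ 78.2  90.6 102.9]
yaw 87.97325185685729 129.40569808008806 mid [471.942276   181.31881332]
base z [13.32024345 14.64882689 15.95397651]
[[45.0, 433.2, 500.9], [55.0, 433.7, 501.7], [65.0, 434.0, 502.2], [75.0, 434.4, 502.3], [85.0, 434.8, 502.7], [95.0, 435.4, 503.0], [105.0, 435.1, 488.1], [115.0, 435.6, 505.0], [125.0, 436.4, 504.4], [135.0, 436.9, 504.9], [145.0, 436.8, 505.4], [155.0, 437.4, 506.0], [165.0, 437.6, 506.5], [175.0, 437.9, 506.5], [185.0, 438.4, 506.9], [195.0, 439.0, 507.2], [205.0, 439.2, 507.4], [215.0, 439.5, 508.0], [225.0, 440.7, 508.5], [235.0, 440.6, 508.8]]
edges [3.85885410e-02 4.31417766e+02] [4.87849998e-02 4.97486805e+02]
```

```bash
python3 -m inch '[[[16.5,-30,0],[0,0,0],87],[[16.5,-30,0],[0,0,0],87],[[16.5,-30,0],[0,0,0],87],[[16.5,-30,0],[0,0,0],87],[[16.5,-30,0],[0,0,0],87],[[16.5,-30,0],[0,0,0],87],[[0,0,0],[0,0,0],87],[[0,0,0],[0,0,0],87]]'
cat > grab.py <<'E'
import sys
from rig import r
import cv2,numpy as np
f=r.grab_frame(sys.argv[1]);np.savez(sys.argv[2]+".npz",**f)
b=[int(x) for x in sys.argv[3].split(",")] if len(sys.argv)>3 else [0,0,512,384]
c=f["img"][b[1]:b[3],b[0]:b[2]];k=min(800/c.shape[1],600/c.shape[0])
cv2.imwrite(f"pics/{sys.argv[2]}.png",cv2.resize(c,None,fx=k,fy=k,interpolation=cv2.INTER_CUBIC))
E
python3 grab.py wrist w2
```

```text
time: 3.07
eef_pos: [597.9, 93.7, 403.4]
tool_rot: [[-0.129, -0.992, -0.002], [-0.992, 0.129, -0.001], [0.001, 0.002, -1.0]]
force: [0.4, -0.1, -1.0]
grip_width: 86.9
gripper_force: 0.0
```

View pics/w2.png

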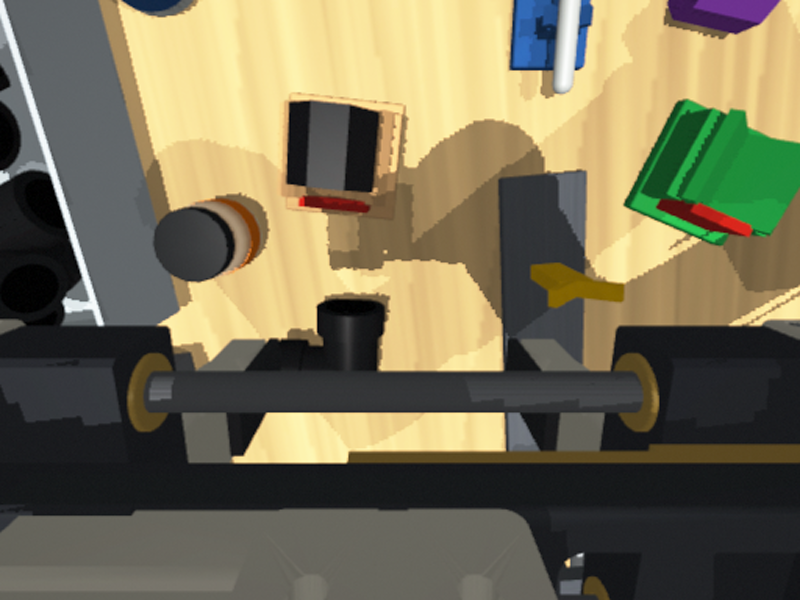

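The close wrist view confirms the choice: the black bush at (333,147) sits in the wooden cradle with the red lip at (335,204). Its three upper flats are visible, and the green cradle is well away at (720,170). Now I'll fit the bush.

```bash
cat > bush.py <<'E'
from h import *
import sys
f=np.load(sys.argv[1]+".npz");bx=eval(sys.argv[2])
dark=lambda i:(i.max(-1)-i.min(-1)<25)&(i.max(-1)<170)
p=seg(f,bx,(84,115),dark)
for lo in(84,101.5):
    q=p[p[:,2]>lo];r=cv2.minAreaRect(q[:,:2].astype(np.float32));print("all>",lo,len(q),np.round(r[0],1),np.round(r[1],1),round(r[2],1))
print(np.percentile(p[:,2],[1,5,25,50,75,95,99]).round(1))
# least squares: octagon upper flats, z = zc + 28*.. : plane fit. params x0,y0(at mid), yaw, zc
from scipy.optimize import least_squares
def res(a):
    x0,yw,zc=a;y0=p[:,1].mean();c,s=np.cos(yw),np.sin(yw)
    l=-(p[:,0]-x0)*s+(p[:,1]-y0)*c;h=p[:,2]-zc
    return np.max([h,(h+l)/2**.5,(h-l)/2**.5],axis=0)-28
o=least_squares(res,[p[:,0].mean(),np.radians(78),75],loss="soft_l1");print("axis x at y",p[:,1].mean().round(1),o.x[0].round(2),"yaw",np.degrees(o.x[1]).round(2),"zc",o.x[2].round(2),"rms",np.std(res(o.x)).round(2))
d=np.array([np.cos(o.x[1]),np.sin(o.x[1])]);c=np.array([o.x[0],p[:,1].mean()]);t=(p[:,:2]-c)@d;a,b=np.percentile(t,[.5,99.5]);print("len",b-a,"mid",c+d*(a+b)/2)
E
python3 bush.py w2 '(180,58,250,126)'; python3 bush.py w1 '(0,0,64,40)'
python3 - <<'E'
from h import *
f=np.load("w2.npz")
q=seg(f,(175,50,265,145),(8,90),lambda i:(i[...,2]-i[...,0]>30)&(i[...,2]>100))
for z in range(8,90,6):
    s=q[(q[:,2]>z)&(q[:,2]<z+6)]
    if len(s)>20:print(z,len(s),cv2.minAreaRect(s[:,:2].astype(np.float32)))
E
```

```text
all> 84 2986 [626.4   0.9] [49.7 55.8] 77.1
all> 101.5 1567 [6.264e+02 6.000e-01] [49.1 29.1] 76.7
[ 87.5  88.9  95.2 102.1 103.7 104.7 105.2]
axis x at y 0.4 626.42 yaw 77.03 zc 75.75 rms 0.82
len 48.53052282600353 mid [626.4607322    0.63335047]
all> 84 839 [623.6  24.9] [47.4 15.5] 5.2
all> 101.5 201 [623.9  22.2] [ 9.2 16.9] 78.8
[ 84.5  86.   90.1  94.8 101.2 104.5 105.2]
axis x at y 23.6 630.85 yaw 974.7 zc 74.44 rms 4.22
len 17.245542019758588 mid [629.11609495  17.29705998]
8 213 ((626.7195434570312, 2.6431541442871094), (90.04338836669922, 89.68035125732422), 76.79617309570312)
14 516 ((626.6605834960938, 2.8316497802734375), (89.0657958984375, 88.95755767822266), 76.5345230102539)
38 48 ((633.2193603515625, 29.346817016601562), (5.186060905456543, 16.626543045043945), 76.80242919921875)
44 150 ((627.124267578125, 2.640277862548828), (62.80109786987305, 86.58206176757812), 76.24674224853516)
50 416 ((627.000732421875, 2.7622604370117188), (63.580116271972656, 86.14241790771484), 76.93708801269531)
56 319 ((627.59716796875, 5.630950927734375), (70.11915588378906, 74.88837432861328), 76.82015228271484)
62 697 ((626.681640625, 2.7769012451171875), (63.935428619384766, 74.25765228271484), 77.1001968383789)
```

```bash
python3 -m inch '[[[35,15.3,0],[0,0,0],87],[[35,15.3,0],[0,0,0],87],[[35,15.3,0],[0,0,0],87],[[35,15.3,0],[0,0,0],87],[[35,15.3,0],[0,0,0],87],[[35,15.3,0],[0,0,0],87],[[35,15.3,0],[0,0,0],87],[[35,15.3,0],[0,0,0],87]]'
python3 -m inch '[[[0,0,0],[0,0,0],87],[[0,0,0],[0,0,0],87]]'
python3 grab.py wrist w3
cat > bar.py <<'E'
from h import *
import sys
f=np.load(sys.argv[1]+".npz");bx=eval(sys.argv[2])
org=lambda i:(i[...,2]>150)&(i[...,0]<80)&(i[...,2]-i[...,1]>50)
p=seg(f,bx,(40,75),org);t=p[p[:,2]>54];r=cv2.minAreaRect(t[:,:2].astype(np.float32))
print("grip",len(t),np.round(r[0],1),np.round(r[1],1),round(r[2],2),"ztop",np.percentile(t[:,2],[5,50,95]).round(1))
rod=seg(f,bx,(46,62),lambda i:(i.max(-1)-i.min(-1)<40)&(i.max(-1)>90))
c=rod.mean(0);d=np.linalg.svd((rod-c)[:,:2],full_matrices=False)[2][0];d*=np.sign(d[1]);e=(rod-c)[:,:2]@[-d[1],d[0]];tt=(rod-c)[:,:2]@d
print("rod",len(rod),c.round(1),"yaw",np.degrees(np.arctan2(d[1],d[0])).round(2),"t",np.percentile(tt,[.2,99.8]).round(1),"lat",np.percentile(e,[1,99]).round(1),"ends",(c[:2]+d*tt.min()).round(1),(c[:2]+d*tt.max()).round(1),"z99",np.percentile(rod[:,2],99))
E
python3 bar.py w3 '(150,0,400,205)'
```

```text
time: 3.78
eef_pos: [438.2, -168.5, 405.1]
tool_rot: [[-0.125, -0.992, 0.001], [-0.992, 0.125, 0.0], [-0.0, -0.001, -1.0]]
force: [0.9, -1.3, 0.2]
grip_width: 87.1
gripper_force: 0.0
time: 3.95
eef_pos: [438.5, -168.9, 405.2]
tool_rot: [[-0.129, -0.992, 0.001], [-0.992, 0.129, 0.0], [-0.0, -0.001, -1.0]]
force: [-0.4, -0.2, -0.6]
grip_width: 86.8
gripper_force: 0.0
grip 942 [ 432.  -260.8] [58.  19.7] 82.56 ztop [57.  58.5 59.7]
rod 784 [ 442.8 -177.7   51.5] yaw 84.0 t [-52.9  47.4] lat [-6.6  6.4] ends [ 437.2 -231.4] [ 447.9 -129.8] z99 54.05158266771587
```

View pics/w3.png

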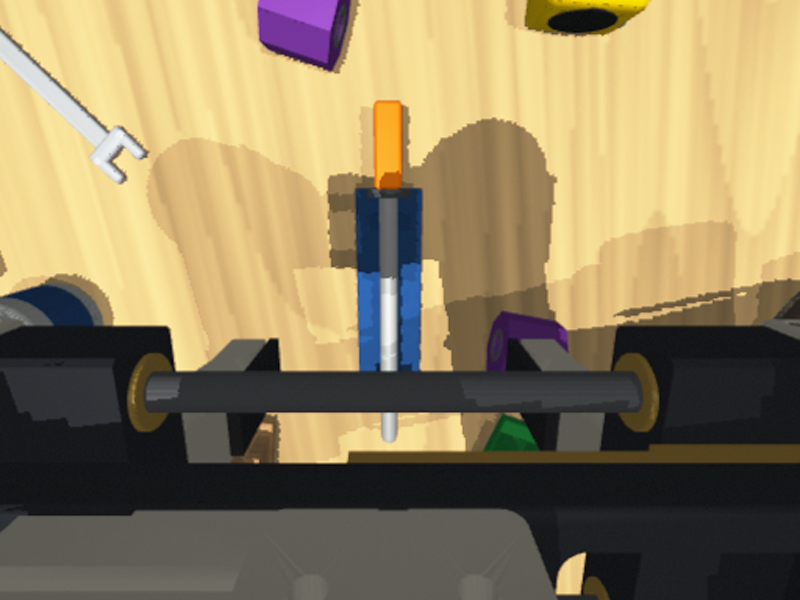

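This view shows the orange grip at (388,145), the rod running straight down the image, and its tip at (389,441). In w2 the tip is at (563,90). I'll triangulate from those two.

```bash
python3 - <<'E'
from h import *
a=np.load("w2.npz");b=np.load("w3.npz");k=.64
print("tip tri",tri((a,563*k,91*k),(b,389*k,442*k)),ray(b,389*k,442*k,45),ray(a,563*k,92*k,45))
w=cloud(b)
for v in(102,110,150,180,186,190):print(v,w[int(v*k),int(388*k)].round(1))
print("grip far edge",ray(b,388*k,100*k,58),"near",ray(b,388*k,189*k,58))
E
```

```text
tip tri [463.03709872 -19.19279787  48.86619259] [463.25278301 -16.56739647  45.        ] [461.76900666 -19.1390982   45.        ]
102 [ 428.3 -289.1   59.2]
110 [ 428.9 -284.3   58.4]
150 [ 432.4 -257.6   59.8]
180 [ 435.1 -237.6   59.3]
186 [ 435.7 -233.2   58.2]
190 [ 435.9 -231.1   62.9]
grip far edge [ 427.76980083 -290.26848564   58.        ] near [ 435.60568957 -231.03895405   58.        ]
```

```bash
python3 -m inch '[[[23,-1.3,25],[0,0,0],87],[[23,-1.3,25],[0,0,0],87],[[23,-1.3,25],[0,0,0],87],[[23,-1.2,25],[0,0,0],87],[[0,0,20],[0,0,0],87],[[0,0,20],[0,0,0],87],[[0,0,0],[0,0,0],87],[[0,0,0],[0,0,0],87]]'
python3 -m inch '[[[0,0,15],[0,0,0],87],[[0,0,15],[0,0,0],87],[[0,0,15],[0,0,0],87],[[0,0,15],[0,0,0],87],[[0,0,0],[0,0,0],87],[[0,0,0],[0,0,0],87]]'
python3 grab.py wrist w4
```

```text
time: 4.67
eef_pos: [433.8, -259.5, 264.1]
tool_rot: [[-0.126, -0.992, -0.002], [-0.992, 0.126, 0.0], [0.0, 0.002, -1.0]]
force: [0.9, -0.1, 0.4]
grip_width: 86.6
gripper_force: 0.0
time: 5.17
eef_pos: [434.1, -260.1, 205.7]
tool_rot: [[-0.126, -0.992, 0.001], [-0.992, 0.126, -0.0], [0.0, -0.001, -1.0]]
force: [-0.4, 0.4, 1.3]
grip_width: 87.0
gripper_force: 0.0
```

View pics/w4.png

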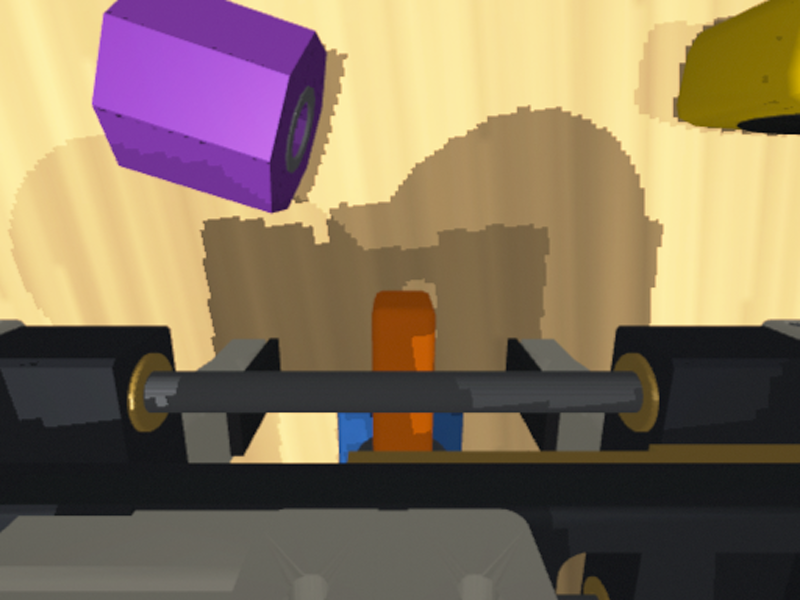

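The grip block is centred at column 404 in the wrist view, with the fingers centred near 393, so I need about 2.7 mm along tool +y. I'll correct that and then close.

```bash
python3 -m inch '[[[0,2.6,1.5],[0,0,0],87],[[0,0,0],[0,0,0],60],[[0,0,0],[0,0,0],40],[[0,0,0],[0,0,0],28],[[0,0,0],[0,0,0],22],[[0,0,0],[0,0,0],20],[[0,0,0],[0,0,0],16],[[0,0,0],[0,0,0],10]]' 20
python3 -m inch '[[[0,0,0],[0,0,0],0],[[0,0,0],[0,0,0],0],[[0,0,0],[0,0,0],0],[[0,0,0],[0,0,0],0],[[0,0,0],[0,0,0],0],[[0,0,0],[0,0,0],0]]' 55
python3 -c "
from rig import r;print(r.state()['ft_torque'])"
```

```text
time: 5.88
eef_pos: [430.5, -260.5, 203.2]
tool_rot: [[-0.128, -0.992, -0.0], [-0.992, 0.128, 0.0], [-0.0, 0.0, -1.0]]
force: [0.8, 0.4, -0.1]
grip_width: 45.7
gripper_force: 0.0
time: 6.38
eef_pos: [430.7, -260.4, 203.2]
tool_rot: [[-0.128, -0.992, 0.0], [-0.992, 0.128, -0.0], [0.0, -0.0, -1.0]]
force: [1.0, 0.8, -0.0]
grip_width: 19.6
gripper_force: 55.0
[-0.00460492 -0.28438214 -0.03297061]
```

```bash
python3 -m inch '[[[0,0,-6],[0,0,0],0],[[0,0,-16],[0,0,0],0],[[0,0,-24],[0,0,0],0],[[0,0,-24],[0,0,0],0],[[0,0,-20],[0,0,0],0],[[0,0,0],[0,0,0],0],[[0,0,0],[0,0,0],0],[[0,0,0],[0,0,0],0]]' 55
python3 -m inch '[[[2.9,-16,0],[0,0,0],0],[[2.9,-26,0],[0,0,0],0],[[2.9,-26,0],[0,0,0],0],[[2.9,-26,0],[0,0,0],0],[[2.9,-24,0],[0,0,0],0],[[0,-12.7,0],[0,0,0.05],0],[[0,0,0],[0,0,0.05],0],[[0,0,0],[0,0,0],0]]'
python3 -m inch '[[[0,0,20],[0,0,0],0],[[0,0,20],[0,0,0],0],[[0,0,0],[0,0,0],0],[[0,0,0],[0,0,0],0],[[0,0,0],[0,0,0],0]]'
python3 grab.py wrist w5;python3 grab.py scene s5; python3 grab.py top t5 210,130,370,250
python3 - <<'E'
from rig import r
import numpy as np
s=r.state();print(s['ft_torque'],s['eef_pos'],s['tool_rot'],s['grip_width'],s['gripper_force'],s['qpos'])
E
```

```text
time: 7.05
eef_pos: [430.0, -260.3, 292.9]
tool_rot: [[-0.128, -0.992, -0.0], [-0.992, 0.128, 0.0], [-0.0, 0.0, -1.0]]
force: [0.3, 0.5, -1.4]
grip_width: 20.0
gripper_force: 55.0
time: 7.72
eef_pos: [558.5, -291.4, 290.8]
tool_rot: [[-0.229, -0.974, -0.004], [-0.974, 0.229, 0.001], [-0.0, 0.004, -1.0]]
force: [-0.5, 0.3, -0.8]
grip_width: 19.8
gripper_force: 55.0
time: 8.13
eef_pos: [558.3, -291.6, 253.6]
tool_rot: [[-0.225, -0.974, -0.0], [-0.974, 0.225, -0.0], [0.0, 0.0, -1.0]]
force: [0.1, -0.9, -0.5]
grip_width: 19.5
gripper_force: 55.0
[ 0.01298212 -0.0648923  -0.03909864] [ 558.62199708 -291.59749847  254.39707047] [[-2.25780260e-01 -9.74176788e-01  1.69117057e-03]
 [-9.74178249e-01  2.25779705e-01 -5.14615536e-04]
 [ 1.19494517e-04 -1.76369162e-03 -9.99998438e-01]] 19.404246221037084 54.998350739479065 [-1.71735606e-01  4.14590184e-01 -2.75518397e-01  2.83142863e-04
 -8.78933528e-01 -5.61886401e-02]
```

View pics/t5.png

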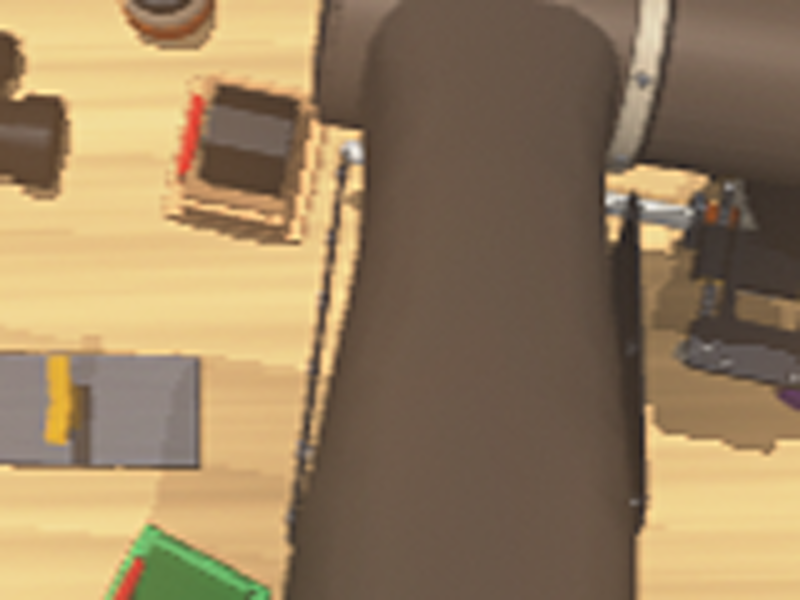

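The arm hides most of the rod in the top view. Only the tip shows, at crop (350,152), level with the bush at (250,135). I'll measure the rod and the bush together in the scene camera.

```bash
cat > rod.py <<'E'
from h import *
import sys
# rod points near the line through tool: args npz, TCP x,y,z, yaw deg
n=sys.argv[1];X,Y,Z,yaw=map(float,sys.argv[2:6]);f=np.load(n+".npz");w=cloud(f).reshape(-1,3);im=f["img"].reshape(-1,3).astype(int)
y=np.radians(yaw);d=np.array([np.cos(y),np.sin(y),0]);q=np.array([-d[1],d[0],0]);c=np.array([X,Y,Z-159])
t=(w-c)@d;l=(w-c)@q;h=w[:,2]-c[2]
m=(t>60)&(t<255)&(abs(l)<16)&(abs(h)<16)&(im.min(1)>60)&(im.max(1)-im.min(1)<45)
for a in range(60,255,20):
    k=m&(t>a)&(t<a+20)
    if k.sum()>5:print(n,a,k.sum(),"lat",np.percentile(l[k],[2,50,98]).round(1),"h",np.percentile(h[k],[2,50,98]).round(1))
if m.any():print("tmax",np.sort(t[m])[-5:].round(1))
E
for n in s5 t5 w5;do python3 rod.py $n 558.5 -291.6 254 76.95;done
python3 - <<'E'
from h import *
f=np.load("s5.npz")
for p in[(626.4,.8,103),(620,-24,75),(558.5+.2257*240,-291.6+.974*240,95)]:print(proj(f,p))
E
```

```text
s5 60 29 lat [-10.   -6.4  -0.9] h [-2.6  3.7  8.1]
s5 80 36 lat [-10.6  -5.8   1.7] h [-3.8  3.9  8.2]
s5 100 34 lat [-9.2 -6.4  0.5] h [-3.7  3.8  7.2]
s5 120 39 lat [-10.3  -5.8   1.5] h [-4.7  4.   7.7]
s5 140 35 lat [-9.3 -6.6 -0.7] h [-3.3  4.3  8.4]
s5 160 38 lat [-10.2  -6.1   0.8] h [-4.8  3.5  9.1]
s5 180 38 lat [-9.9 -6.5  2.1] h [-5.1  4.1  8.9]
s5 200 37 lat [-10.4  -6.3   2.5] h [-3.1  3.2  7.9]
s5 220 38 lat [-10.4  -6.1   1.1] h [-4.5  3.9  7.6]
s5 240 7 lat [-8.3 -4.4  3.4] h [1.1 2.9 6. ]
tmax [240.9 242.7 243.2 244.8 244.8]
t5 60 14 lat [-4.5  0.3  5.3] h [ 4.   6.2 10.5]
t5 80 11 lat [-6.9 -0.7  5.8] h [2.1 5.7 9.5]
t5 220 12 lat [-5.6  1.9  6.1] h [0.1 6.2 9.7]
tmax [239.4 239.9 241.1 241.7 244. ]
[250.47241561 199.50471155]
[241.23802666 206.79534415]
[228.37960936 199.79695906]
```

```bash
cat > rel.py <<'E'
from h import *
from scipy.optimize import least_squares
import sys
X,Y,Z,yaw=map(float,sys.argv[1:5]);y=np.radians(yaw);d=np.array([np.cos(y),np.sin(y),0]);q=np.array([-d[1],d[0],0]);c=np.array([X,Y,Z-159])
for n in sys.argv[5:]:
    f=np.load(n+".npz");w=cloud(f).reshape(-1,3);im=f["img"].reshape(-1,3).astype(int);t=(w-c)@d;l=(w-c)@q;h=w[:,2]-c[2]
    sat=im.max(1)-im.min(1)
    m=(t>60)&(t<238)&(abs(l)<14)&(abs(h)<14)&(im.min(1)>60)&(sat<45)
    o=least_squares(lambda a:np.hypot(l[m]-a[0],h[m]-a[1])-7,[0,0],loss="soft_l1") if m.sum()>20 else None
    if o:print(n,"rod lat,h",o.x.round(2),m.sum())
    b=np.array([626.4,.8,75]);tb=(w-b)@d;lb=(w-b)@q;hb=w[:,2]-75
    m2=(abs(tb)<22)&(abs(lb)<34)&(hb>6)&(hb<34)&(sat<30)&(im.max(1)<150)
    def res(a):
        L=lb[m2]-a[0];H=hb[m2]-a[1];return np.max([H,(H+L)/2**.5,(H-L)/2**.5,L,-L],axis=0)-28
    o2=least_squares(res,[0,0],loss="soft_l1");print(n,"bush lat,h",o2.x.round(2),m2.sum(),"rms",res(o2.x).std().round(2))
E
python3 rel.py 558.5 -291.6 254 76.95 s5 scene0 top0 t5 w2
```

```text
s5 rod lat,h [-1.21 -0.15] 321
s5 bush lat,h [ 0.03 -1.56] 214 rms 1.79
scene0 bush lat,h [-1.1  -3.07] 5 rms 1.49
top0 bush lat,h [1.   0.31] 170 rms 2.01
t5 rod lat,h [-0.61  0.27] 33
t5 bush lat,h [-3.83  0.35] 109 rms 2.18
w2 bush lat,h [-0.11  0.77] 2687 rms 0.6
```

```bash
python3 -m inch '[[[0,1.2,8],[0,0,0],0],[[0,0,8],[0,0,0],0],[[0,0,4],[0,0,0],0],[[0,0,0],[0,0,0],0],[[0,0,0],[0,0,0],0],[[0,0,0],[0,0,0],0]]'
python3 -m inch '[[[-8,0,0],[0,0,0],0],[[-8,0,0],[0,0,0],0],[[-8,0,0],[0,0,0],0],[[-4,0,0],[0,0,0],0],[[-3,0,0],[0,0,0],0],[[-3,0,0],[0,0,0],0],[[0,0,0],[0,0,0],0],[[0,0,0],[0,0,0],0]]'
python3 grab.py scene s6 205,170,285,230; python3 -c "
from rig import r;s=r.state();print(s['eef_pos'],s['tool_rot'][:,0],s['force'],s['ft_torque'])"
```

```text
time: 8.78
eef_pos: [557.3, -291.3, 233.1]
tool_rot: [[-0.226, -0.974, -0.0], [-0.974, 0.226, -0.0], [0.0, 0.0, -1.0]]
force: [-0.5, -0.0, -1.0]
grip_width: 19.7
gripper_force: 55.0
time: 9.45
eef_pos: [564.9, -257.9, 233.2]
tool_rot: [[-0.226, -0.974, 0.0], [-0.974, 0.226, -0.0], [0.0, -0.0, -1.0]]
force: [-0.6, -0.5, -1.0]
grip_width: 19.5
gripper_force: 55.0
[ 564.83145935 -258.14586525  233.17915414] [-2.26105521e-01 -9.74102812e-01  7.46247257e-05] [-0.54964109 -0.18865488 -1.18571799] [-0.01734932 -0.07373558  0.00571347]
```

View pics/s6.png

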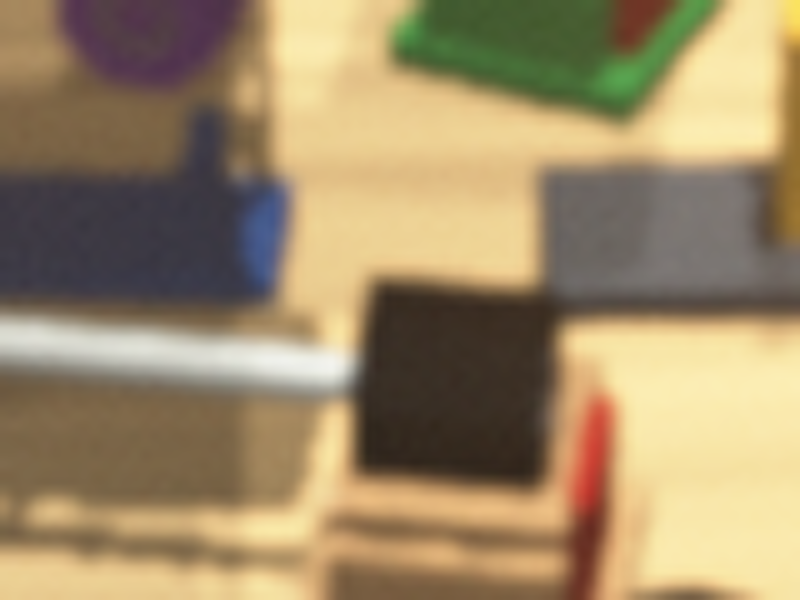

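The rod enters the bush's near face at crop (358,375). The face spans rows 280–470, so it is centred vertically, and there is no contact force. I'll carry on threading.

```bash
python3 -m inch '[[[-4,0,0],[0,0,0],0],[[-4,0,0],[0,0,0],0],[[-4,0,0],[0,0,0],0],[[-4,0,0],[0,0,0],0],[[0,0,0],[0,0,0],0]]'
python3 -m inch '[[[-5,0,0],[0,0,0],0],[[-7,0,0],[0,0,0],0],[[-8,0,0],[0,0,0],0],[[-8,0,0],[0,0,0],0],[[-8,0,0],[0,0,0],0],[[-6,0,0],[0,0,0],0],[[0,0,0],[0,0,0],0]]'
python3 grab.py scene s7
```

```text
time: 9.92
eef_pos: [568.6, -241.8, 233.2]
tool_rot: [[-0.226, -0.974, 0.0], [-0.974, 0.226, 0.0], [-0.0, -0.0, -1.0]]
force: [0.2, -0.3, -1.6]
grip_width: 19.4
gripper_force: 55.0
time: 10.5
eef_pos: [578.4, -200.2, 233.2]
tool_rot: [[-0.225, -0.974, 0.0], [-0.974, 0.225, 0.0], [-0.0, -0.0, -1.0]]
force: [-0.6, 0.0, -1.7]
grip_width: 19.9
gripper_force: 55.0
```

```bash
python3 -m inch '[[[-6,0,0],[0,0,0],0],[[-10,0,0],[0,0,0],0],[[-12,0,0],[0,0,0],0],[[-12,0,0],[0,0,0],0],[[-12,0,0],[0,0,0],0],[[-12,0,0],[0,0,0],0],[[-8,0,0],[0,0,0],0],[[-2,0,0],[0,0,0],0]]'
python3 -m inch '[[[0,0,0],[0,0,0],0],[[0,0,0],[0,0,0],0]]'
python3 grab.py scene s8 205,160,305,235; python3 rel.py 595.2 -128 233.2 76.95 s8
python3 - <<'E'
from h import *
f=np.load("s8.npz");print("elbow/free line: max z of things near tip line");w=cloud(f).reshape(-1,3)
E
```

```text
time: 11.22
eef_pos: [595.2, -127.8, 233.2]
tool_rot: [[-0.225, -0.974, 0.0], [-0.974, 0.225, 0.0], [-0.0, -0.0, -1.0]]
force: [-0.1, 0.5, -0.8]
grip_width: 19.9
gripper_force: 55.0
time: 11.38
eef_pos: [594.7, -129.4, 233.1]
tool_rot: [[-0.226, -0.974, -0.0], [-0.974, 0.226, -0.0], [0.0, 0.0, -1.0]]
force: [-0.3, -0.2, -1.2]
grip_width: 19.9
gripper_force: 55.0
s8 rod lat,h [-0.69 -0.5 ] 230
s8 bush lat,h [-0.31 -1.54] 240 rms 1.57
elbow/free line: max z of things near tip line
```

View pics/s8.png

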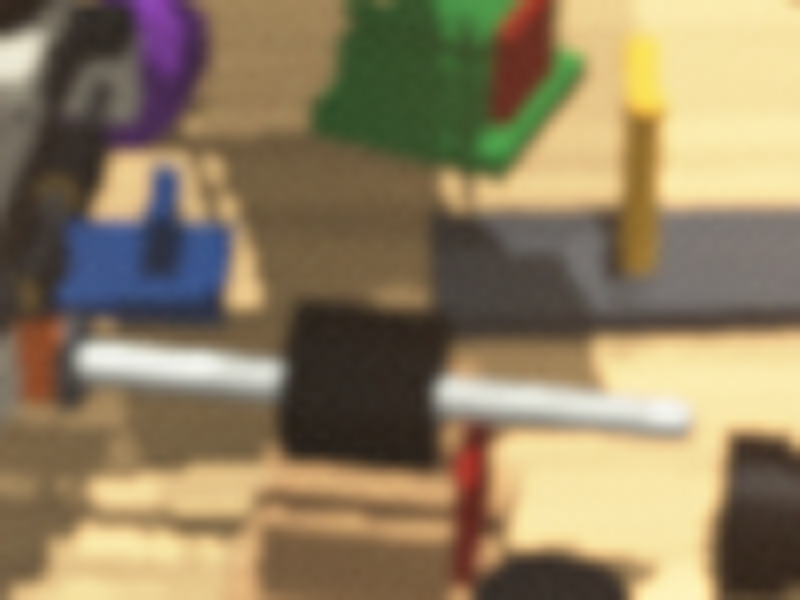

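The rod now passes right through the bush: the tip is at (685,415), the bush spans columns 290–445, and the collar is at (70,365), clear of it. Lifting gently.

```bash
python3 -m inch '[[[0,0,-2],[0,0,0],0],[[0,0,-2],[0,0,0],0],[[0,0,-2],[0,0,0],0],[[0,0,-3],[0,0,0],0],[[0,0,-4],[0,0,0],0],[[0,0,-5],[0,0,0],0],[[0,0,-6],[0,0,0],0],[[0,0,-6],[0,0,0],0]]' 60
python3 -m inch '[[[0,0,-8],[0,0,0],0],[[0,0,-10],[0,0,0],0],[[0,0,-12],[0,0,0],0],[[0,0,-10],[0,0,0],0],[[0,0,-8],[0,0,0],0],[[0,0,-4],[0,0,0],0],[[0,0,0],[0,0,0],0],[[0,0,0],[0,0,0],0]]'
python3 grab.py scene s9; python3 rod.py s9 595 -129 315 76.95
python3 -c "
from rig import r;s=r.state();print(s['eef_pos'],s['tool_rot'][:,0],s['force'],s['ft_torque'])"
```

```text
time: 12.1
eef_pos: [594.7, -129.6, 263.9]
tool_rot: [[-0.226, -0.974, 0.0], [-0.974, 0.226, -0.0], [-0.0, -0.0, -1.0]]
force: [-0.0, -0.2, -0.9]
grip_width: 19.6
gripper_force: 60.0
time: 12.77
eef_pos: [594.6, -129.5, 315.1]
tool_rot: [[-0.226, -0.974, 0.0], [-0.974, 0.226, 0.0], [-0.0, -0.0, -1.0]]
force: [-0.1, 0.3, -2.1]
grip_width: 19.9
gripper_force: 60.0
s9 60 37 lat [-9.3 -5.2  2. ] h [-4.5  3.3  7.5]
s9 80 45 lat [-10.1  -5.6   4.8] h [-4.7  3.8  6.7]
s9 100 10 lat [-9.2 -6.1  0.5] h [-1.3  2.7  6.3]
s9 140 8 lat [-9.3 -7.   7.1] h [-11.1   3.7  11.9]
s9 160 40 lat [-8.9 -5.2  2.8] h [-6.1  3.5  8.2]
s9 180 41 lat [-9.4 -6.   0.8] h [-4.3  2.6  7.1]
s9 200 40 lat [-10.2  -5.5  -1.5] h [-5.1  2.   6.9]
s9 220 45 lat [-9.5 -6.1  1.6] h [-4.2  3.3  7.3]
s9 240 8 lat [-8.1 -4.  -0.4] h [-4.3  1.1  4.8]
tmax [241.5 241.5 243.5 243.7 243.9]
[ 594.43730243 -129.52666586  314.72674713] [-2.26421685e-01 -9.74029373e-01 -1.84916241e-05] [-0.39329668  0.07142009 -1.17003163] [-0.19162263  0.08485461  0.00049388]
```

```bash
python3 - <<'E'
from h import *
red=lambda i:(i[...,2]>110)&(i[...,1]<70)&(i[...,0]<70)
y=np.radians(87.55);d=np.array([np.cos(y),np.sin(y)]);q=np.array([-d[1],d[0]])
for n,b in(("w1",(200,255,245,275)),("top0",(150,200,172,222)),("scene0",(335,160,365,180))):
    f=np.load(n+".npz");p=seg(f,b,(65,115),red);t=(p[:,:2]-[471.9,181])@d;l=(p[:,:2]-[471.9,181])@q
    print(n,len(p),"t",np.percentile(t,[2,20,50,80,98]).round(1),"lat",np.percentile(l,[2,50,98]).round(1),"z",np.percentile(p[:,2],[2,50,98]).round(1)) if len(p) else print(n,0)
f=np.load("s9.npz");w=cloud(f).reshape(-1,3);im=f["img"].reshape(-1,3).astype(int);y=np.radians(76.95);d=np.array([np.cos(y),np.sin(y),0]);q=np.array([-d[1],d[0],0]);c=np.array([594.6,-129.5,156])
t=(w-c)@d;l=(w-c)@q;h=w[:,2]-156;m=(t>60)&(t<220)&(abs(l)<40)&(abs(h)<40)&(im.max(1)<100);print("bush t",np.percentile(t[m],[1,5,50,95,99]).round(1),"h",np.percentile(h[m],[1,99]))
E
```

```text
w1 35 t [117.4 118.1 119.1 122.7 124.6] lat [-9.1 -1.6  5.3] z [ 94.8 102.4 103.8]
top0 23 t [113.  113.6 115.2 118.9 121.3] lat [-10.1   1.5  10.4] z [ 93.3  99.2 104.2]
scene0 0
bush t [110.8 112.7 137.1 159.8 160.1] h [-29.2286029   26.16945461]
```

```bash
python3 -m inch '[[[-5,6.3,0],[0,0,0],0],[[-9.9,12.6,0],[0,0,0],0],[[-14.8,18.9,0],[0,0,0],0],[[-18.5,23.6,0],[0,0,0],0],[[-18.5,23.6,0],[0,0,0],0],[[-18.5,23.6,0],[0,0,0],0],[[-16.1,20.4,0],[0,0,0],0],[[-12.3,15.7,0],[0,0,0],0]]'
python3 -m inch '[[[-8.6,11,0],[0,0,0],0],[[-4.9,6.3,0],[0,0,0],0],[[0,0,0],[0,0,-0.03],0],[[0,0,0],[0,0,-0.04],0],[[0,0,0],[0,0,-0.045],0],[[0,0,0],[0,0,-0.04],0],[[0,0,0],[0,0,-0.03],0],[[0,0,0],[0,0,0],0]]'
python3 -m inch '[[[0,0,0],[0,0,0],0],[[0,0,0],[0,0,0],0],[[0,0,0],[0,0,0],0]]'
python3 grab.py top t10; python3 grab.py scene s10 230,120,390,240; python3 rod.py t10 465.5 31 315 87.55;python3 rod.py s10 465.5 31 315 87.55
python3 rack.py >/dev/null; python3 - <<'E'
from h import *
f=np.load("s10.npz")
from rig import r
s=r.state();print(s['eef_pos'].round(1),s['tool_rot'][:,0].round(4))
yel=lambda i:(i[...,2]>120)&(i[...,1]>90)&(i[...,0]<60)&(i[...,2]-i[...,1]<90)
y=np.radians(87.55);d=np.array([np.cos(y),np.sin(y)]);q=np.array([-d[1],d[0]])
for n in("s10","t10"):
    p=seg(np.load(n+".npz"),(130,120,390,240),(75,110),yel);p=p[(p[:,1]>80)&(p[:,1]<270)]
    for k in(p[:,1]<180,p[:,1]>200):
        if k.sum()>5:
            a=p[k];t=(a[:,:2]-[471.9,181])@d;l=(a[:,:2]-[471.9,181])@q;print(n,k.sum(),"t",np.percentile(t,[3,50,97]).round(1),"lat",np.percentile(l,[2,98]).round(1),"z",np.percentile(a[:,2],[50,97]).round(1))
E
```

```text
time: 13.48
eef_pos: [477.5, 15.0, 314.6]
tool_rot: [[-0.226, -0.974, -0.001], [-0.974, 0.226, -0.0], [0.0, 0.001, -1.0]]
force: [0.2, -0.1, -2.1]
grip_width: 19.6
gripper_force: 60.0
time: 14.15
eef_pos: [465.5, 30.8, 314.8]
tool_rot: [[-0.042, -0.999, -0.001], [-0.999, 0.042, -0.0], [0.0, 0.001, -1.0]]
force: [-0.4, -0.8, -2.2]
grip_width: 19.5
gripper_force: 60.0
time: 14.4
eef_pos: [465.6, 30.9, 315.1]
tool_rot: [[-0.044, -0.999, -0.0], [-0.999, 0.044, -0.0], [0.0, 0.0, -1.0]]
force: [0.3, -0.0, -2.3]
grip_width: 19.5
gripper_force: 60.0
t10 220 10 lat [-5.8 -5.4 -0. ] h [ 3.3  6.1 10.3]
tmax [240.4 240.5 243.2 243.3 243.5]
s10 60 27 lat [-10.1  -6.1  -1.9] h [-3.1  2.2  6.7]
s10 80 28 lat [-11.3  -6.9  -2.7] h [-2.9  2.1  7.1]
s10 100 16 lat [-10.4  -5.9   2.3] h [-9.3  1.6  6.4]
s10 160 23 lat [-9.7 -4.  -0.2] h [-2.5  3.9  6.9]
s10 180 26 lat [-11.3  -6.2  -0.3] h [-2.   3.6  7.5]
s10 200 26 lat [-10.4  -6.1   0.7] h [-1.8  3.7  7.5]
s10 220 27 lat [-9.4 -5.8 -0.9] h [-2.5  2.8  7.4]
tmax [235.5 236.4 237.3 237.7 238.7]
[465.6  30.9 315.1] [-4.37e-02 -9.99e-01  1.00e-04]
s10 20 t [-70.1 -65.9 -62.1] lat [-20.6  11.4] z [85.6 92.4]
s10 6 t [59.8 61.4 63.3] lat [-15.2 -10.2] z [79.  83.4]
t10 6 t [61.6 66.  68.9] lat [-23.3 -19.8] z [ 99.7 100.7]
```

View pics/s10.png

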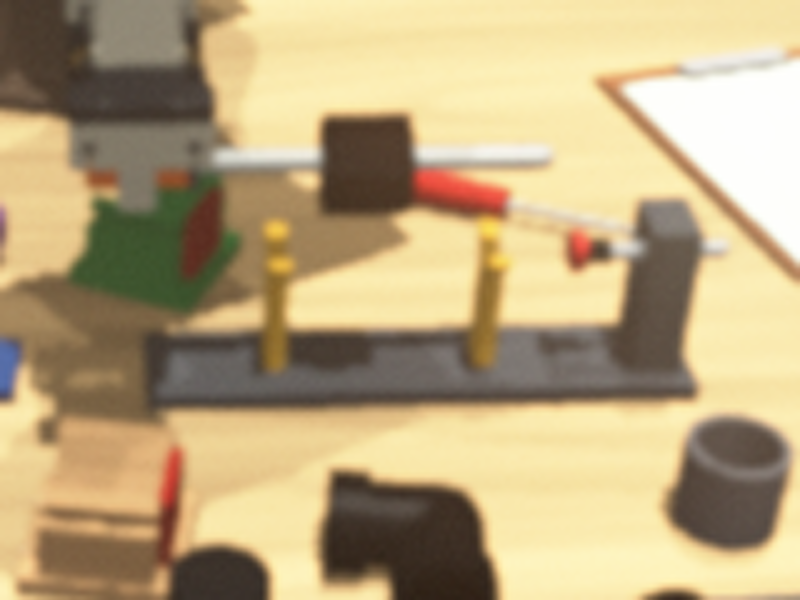

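The scene crop shows the bar above the rack. Its tip at (548,155) lies between the second post (490,245) and the red disc (578,248), and the bush at columns 322–412 falls between the posts at 275 and 490. Lowering now, watching the force near the notches.

```bash
python3 -m inch '[[[0,0,6],[0,0,0],0],[[0,0,10],[0,0,0],0],[[0,0,12],[0,0,0],0],[[0,0,12],[0,0,0],0],[[0,0,10],[0,0,0],0],[[0,0,6],[0,0,0],0],[[0,0,3],[0,0,0],0],[[0,0,0],[0,0,0],0]]'
python3 -m inch '[[[0,0,1.5],[0,0,0],0],[[0,0,1.5],[0,0,0],0],[[0,0,1],[0,0,0],0],[[0,0,1],[0,0,0],0],[[0,0,0],[0,0,0],0],[[0,0,0],[0,0,0],0]]'
python3 -c "
from rig import r;s=r.state();print(s['eef_pos'],s['force'],s['ft_torque'])"
```

```text
time: 15.17
eef_pos: [465.6, 30.9, 255.5]
tool_rot: [[-0.043, -0.999, -0.001], [-0.999, 0.043, -0.001], [0.001, 0.001, -1.0]]
force: [-0.4, -0.1, -1.9]
grip_width: 19.4
gripper_force: 60.0
time: 15.67
eef_pos: [465.7, 30.9, 251.3]
tool_rot: [[-0.043, -0.999, 0.0], [-0.999, 0.043, 0.0], [-0.0, -0.0, -1.0]]
force: [-0.0, 0.6, -3.2]
grip_width: 19.6
gripper_force: 60.0
[465.65319472  30.91822183 251.26815669] [-0.02324234  0.57339437 -3.18782338] [-0.15743868 -0.0818904   0.03993946]
```

```bash
for i in 1 2 ; do :; done
python3 -m inch '[[[0,0,1],[0,0,0],0],[[0,0,0.8],[0,0,0],0],[[0,0,0],[0,0,0],0],[[0,0,0],[0,0,0],0]]'
python3 -c "
from rig import r;s=r.state();print(s['eef_pos'],s['force'],s['ft_torque'])"
python3 -m inch '[[[0,0,0.7],[0,0,0],0],[[0,0,0],[0,0,0],0],[[0,0,0],[0,0,0],0]]'
python3 -c "
from rig import r;s=r.state();print(s['eef_pos'],s['force'],s['ft_torque'])"
```

```text
time: 16.0
eef_pos: [465.6, 30.9, 249.3]
tool_rot: [[-0.043, -0.999, -0.0], [-0.999, 0.043, -0.0], [0.0, 0.0, -1.0]]
force: [-0.1, -0.0, -2.9]
grip_width: 19.7
gripper_force: 60.0
[465.63115791  30.92690475 249.2963218 ] [-0.10107407 -0.02320182 -2.8595824 ] [-0.10321743 -0.02296445 -0.0458749 ]
time: 16.25
eef_pos: [465.7, 31.0, 248.7]
tool_rot: [[-0.043, -0.999, 0.0], [-0.999, 0.043, 0.0], [-0.0, -0.0, -1.0]]
force: [-0.2, -0.3, -1.2]
grip_width: 19.8
gripper_force: 60.0
[465.66859262  30.96833299 248.69324364] [-0.17068762 -0.2655314  -1.20795107] [0.0482349  0.03221053 0.00839323]
```

```bash
python3 -m inch '[[[0,0,0.4],[0,0,0],0],[[0,0,0],[0,0,0],0],[[0,0,0],[0,0,0],0]]'
python3 -c "
from rig import r;s=r.state();print(s['eef_pos'],s['force'],s['ft_torque'])"
python3 grab.py scene s11; python3 rod.py s11 465.6 31 248.3 87.55
python3 -m inch '[[[-2,0,0],[0,0,0],0],[[-3,0,0],[0,0,0],0],[[-3,0,0],[0,0,0],0],[[-2,0,0],[0,0,0],0],[[0,0,0],[0,0,0],0],[[0,0,0],[0,0,0],0]]'
python3 -c "
from rig import r;s=r.state();print(s['eef_pos'],s['force'],s['ft_torque'])"
```

```text
time: 16.5
eef_pos: [465.7, 31.0, 248.3]
tool_rot: [[-0.043, -0.999, 0.0], [-0.999, 0.043, 0.0], [-0.0, -0.0, -1.0]]
force: [-1.0, -0.2, -1.2]
grip_width: 19.6
gripper_force: 60.0
[465.67452205  30.95243957 248.30209697] [-0.95714346 -0.18241407 -1.21580074] [0.10389463 0.04459124 0.01000904]
s11 60 26 lat [-10.2  -5.8   0.1] h [-3.2  3.5  7.6]
s11 80 18 lat [-8.7 -4.1 -0.6] h [-1.3  4.3  6.4]
s11 100 14 lat [-10.6  -6.6   3.2] h [-8.8  3.8  6.4]
s11 160 23 lat [-11.   -6.1  -0.3] h [-0.2  5.2  8.2]
s11 180 25 lat [-10.7  -5.8   1.3] h [-0.6  3.6  7.4]
s11 200 25 lat [-9.3 -5.2 -0.3] h [-0.5  4.9  8.1]
s11 220 23 lat [-10.5  -5.9   0.2] h [0.2 4.2 8.1]
tmax [236.7 237.2 237.9 239.3 240.2]
time: 17.05
eef_pos: [466.1, 41.3, 248.2]
tool_rot: [[-0.043, -0.999, 0.0], [-0.999, 0.043, 0.0], [-0.0, -0.0, -1.0]]
force: [-0.1, 1.2, -1.2]
grip_width: 20.1
gripper_force: 60.0
[466.12355199  41.25271319 248.23808066] [-0.06691524  1.24525985 -1.21996648] [0.25998431 0.09469435 0.13149289]
```

```bash
S='from rig import r;s=r.state();print(s["eef_pos"].round(2),s["force"].round(2),s["ft_torque"].round(3))'
python3 -m inch '[[[-1,0,0],[0,0,0],0],[[-1,0,0],[0,0,0],0],[[-1,0,0],[0,0,0],0],[[-1,0,0],[0,0,0],0],[[0,0,0],[0,0,0],0]]' >/dev/null; python3 -c "$S"
python3 -m inch '[[[-1,0,0],[0,0,0],0],[[-1,0,0],[0,0,0],0],[[-1,0,0],[0,0,0],0],[[0,0,0],[0,0,0],0]]' >/dev/null; python3 -c "$S"
```

```text
[466.26  45.03 248.29] [-0.6  -1.19 -0.56] [-0.016  0.084  0.182]
[466.38  48.09 248.24] [ 0.09  0.3  -0.38] [0.015 0.043 0.053]
```

```bash
S='from rig import r;s=r.state();print(s["eef_pos"].round(2),s["force"].round(2),s["ft_torque"].round(3))'
python3 -m inch '[[[-1,0,0],[0,0,0],0],[[-1,0,0],[0,0,0],0],[[0,0,0],[0,0,0],0]]' >/dev/null; python3 -c "$S"
python3 -m inch '[[[-1,0,0],[0,0,0],0],[[-1,0,0],[0,0,0],0],[[0,0,0],[0,0,0],0]]' >/dev/null; python3 -c "$S"
python3 -m inch '[[[-1,0,0],[0,0,0],0],[[-1,0,0],[0,0,0],0],[[0,0,0],[0,0,0],0]]' >/dev/null; python3 -c "$S"
```

```text
[466.46  49.96 248.27] [-1.01 -1.8  -1.5 ] [-0.378 -0.012  0.046]
[466.5   51.8  248.28] [-0.28 -4.   -0.26] [-1.267 -0.088  0.073]
[466.55  53.61 248.26] [ 0.37 -5.19  0.56] [-1.834 -0.244  0.096]
```

```bash
S='from rig import r;s=r.state();print(s["eef_pos"].round(2),s["force"].round(2),s["ft_torque"].round(3),s["tool_rot"][2].round(4))'
python3 -m inch '[[[0,0,0],[0,0,0],0]]' >/dev/null; python3 -c "$S"
python3 -m inch '[[[0,0,0],[0,0,0],0]]' >/dev/null; python3 -c "$S"
python3 -m inch '[[[0,0,0],[0,0,0],0]]' >/dev/null; python3 -c "$S"
python3 -m inch '[[[-1,0,0],[0,0,0],0],[[0,0,0],[0,0,0],0]]' >/dev/null; python3 -c "$S"
python3 -m inch '[[[0,0,0],[0,0,0],0]]' >/dev/null; python3 -c "$S"
```

```text
[466.54  53.59 248.28] [ 1.75 -5.92  0.9 ] [-1.808 -0.186  0.094] [ 6.e-04  3.e-04 -1.e+00]
[466.53  53.6  248.27] [ 0.73 -5.17  0.77] [-1.697 -0.238  0.071] [ 6.e-04  3.e-04 -1.e+00]
[466.55  53.6  248.29] [ 0.26 -5.65 -0.14] [-1.763 -0.22   0.092] [ 6.e-04  3.e-04 -1.e+00]
[466.56  54.46 248.28] [ 0.59 -6.54  0.53] [-2.198 -0.301  0.018] [ 1.e-03  5.e-04 -1.e+00]
[466.55  54.45 248.27] [ 0.44 -6.85  0.93] [-2.197 -0.309  0.058] [ 9.e-04  5.e-04 -1.e+00]
```

```bash
S='from rig import r;s=r.state();print(s["eef_pos"].round(2),s["force"].round(2),s["ft_torque"].round(3))'
python3 -m inch '[[[-0.7,0,0],[0,0,0],0],[[-0.6,0,0],[0,0,0],0],[[0,0,0],[0,0,0],0]]' >/dev/null; python3 -c "$S"
python3 -m inch '[[[0,0,0],[0,0,0],0],[[0,0,0],[0,0,0],0]]' >/dev/null; python3 -c "$S"
python3 -m inch '[[[0,0,0],[0,0,0],0],[[0,0,0],[0,0,0],0]]' >/dev/null; python3 -c "$S"
python3 -m inch '[[[0,0,0],[0,0,0],0],[[0,0,0],[0,0,0],0]]' >/dev/null; python3 -c "$S"
```

```text
[466.56  55.52 248.28] [ 1.36 -7.75  1.04] [-2.819 -0.377  0.032]
[466.56  55.49 248.27] [ 0.29 -7.5   1.42] [-2.854 -0.461  0.096]
[466.57  55.53 248.29] [ 1.42 -7.64  0.69] [-2.752 -0.498  0.075]
[466.57  55.52 248.28] [ 1.9  -8.2   1.82] [-2.817 -0.454  0.083]
```

```bash
S='from rig import r;s=r.state();print(s["eef_pos"].round(2),s["force"].round(2),s["ft_torque"].round(3),s["grip_width"])'
python3 -m inch '[[[1,0,0],[0,0,0],0],[[1.5,0,0],[0,0,0],0],[[2,0,0],[0,0,0],0],[[2,0,0],[0,0,0],0],[[1.5,0,0],[0,0,0],0],[[0.5,0,0],[0,0,0],0],[[0,0,0],[0,0,0],0],[[0,0,0],[0,0,0],0]]' >/dev/null; python3 -c "$S"
python3 grab.py scene s12 230,120,390,240; python3 rod.py s12 466.3 47.2 248.3 87.55
```

```text
[466.39  47.85 248.26] [-0.78  0.   -1.1 ] [0.045 0.138 0.064] 19.838522361809616
s12 60 20 lat [-10.2  -5.8   0.3] h [-1.8  4.8  7.2]
s12 80 25 lat [-9.5 -5.4  0.3] h [-3.5  2.7  8.6]
s12 100 17 lat [-9.8 -6.9  2.1] h [-9.9  3.2  9.3]
s12 160 19 lat [-10.   -4.4  -1.6] h [-0.8  3.   8.8]
s12 180 24 lat [-8.1 -5.3  1. ] h [-1.9  4.   6.8]
s12 200 24 lat [-8.7 -5.9  1.9] h [-1.5  4.3  8.7]
s12 220 26 lat [-10.8  -5.6  -0.6] h [-1.9  4.4  7.7]
tmax [238.9 239.1 239.4 240.7 242.1]
```

View pics/s12.png

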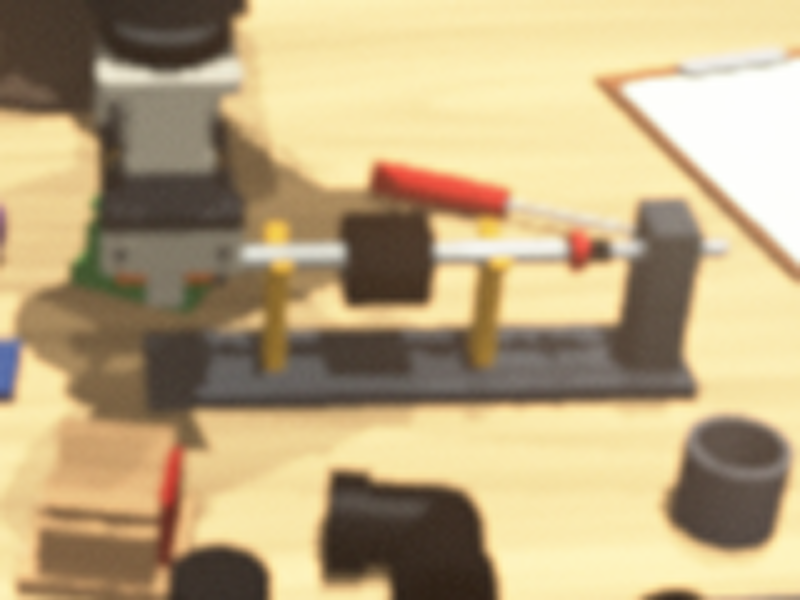

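The rod lies in both notches at (280,255) and (490,250). The bush at columns 345–430 hangs between the posts and the tip just meets the disc at (578,250). Releasing.

```bash
python3 -m inch '[[[0,0,0],[0,0,0],20],[[0,0,0],[0,0,0],22],[[0,0,0],[0,0,0],26],[[0,0,0],[0,0,0],34],[[0,0,0],[0,0,0],45],[[0,0,0],[0,0,0],60],[[0,0,0],[0,0,0],60],[[0,0,0],[0,0,0],60]]' 5
python3 -m inch '[[[0,0,-5],[0,0,0],60],[[0,0,-10],[0,0,0],60],[[0,0,-20],[0,0,0],60],[[0,0,-30],[0,0,0],60],[[0,0,-30],[0,0,0],60],[[0,0,-20],[0,0,0],60],[[0,0,0],[0,0,0],60],[[0,0,0],[0,0,0],60]]'
python3 grab.py scene s13 205,120,390,259; python3 rod.py s13 466.3 47.8 248.3 87.55
```

```text
time: 21.18
eef_pos: [466.4, 47.7, 248.3]
tool_rot: [[-0.043, -0.999, 0.0], [-0.999, 0.043, 0.0], [-0.0, -0.0, -1.0]]
force: [-0.2, -0.2, 1.1]
grip_width: 53.7
gripper_force: 0.0
time: 21.85
eef_pos: [466.5, 47.8, 364.8]
tool_rot: [[-0.043, -0.999, 0.003], [-0.999, 0.043, 0.002], [-0.002, -0.003, -1.0]]
force: [-0.6, -0.5, -1.4]
grip_width: 60.1
gripper_force: 0.0
s13 60 21 lat [-8.9 -4.3 -1.5] h [-0.8  3.8  7.8]
s13 80 26 lat [-11.2  -6.3  -3.3] h [-2.4  2.8  7.1]
s13 100 16 lat [-10.5  -5.    2.2] h [-9.4  2.5  7.2]
s13 160 19 lat [-10.1  -5.2   1.3] h [-1.2  4.5  8.7]
s13 180 27 lat [-9.2 -5.4  1.3] h [-3.3  4.6  7.4]
s13 200 21 lat [-8.8 -5.3  0.7] h [-0.6  5.   9.5]
s13 220 27 lat [-9.6 -4.8 -1.1] h [-2.9  3.6  7.6]
tmax [238.  239.  239.4 240.8 242.2]
```

View pics/s13.png

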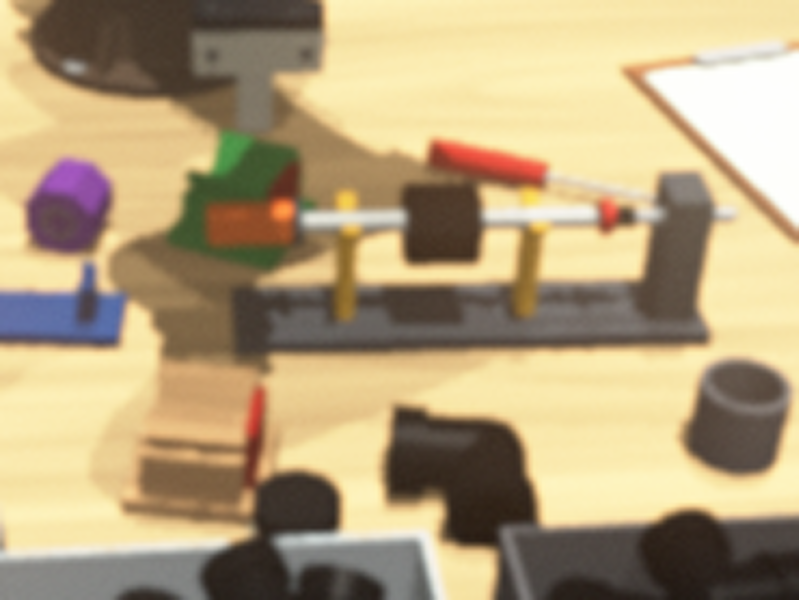

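The bar rests level in both notches, with its grip at (250,220), and the bush hangs at (442,222) between the posts. The tip is against the disc at (608,215). The gripper is clear and nothing else has moved.

```bash
python3 -c "
from rig import r;print(r.hand_in())"
```

```text
the job is handed in; nothing more can be done
None
```

The job is done and handed in: the bar lies in both rack notches with the bush hanging between the posts, and the tip pressed the plunger at about 7.8 N for a little over half a second before I backed off and let go, about 22 s in all.

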